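# Jug under the filter spout, valve to the mark

## Task

Take the steel jug with the handle and stand it upright on the worktop, centred under the spout of the water filter, and let go of it. Only then open the valve between the white cartridges and the spout, turning its lever until it points exactly at the upright pin of the set mark, and let go, leaving the jug where it is. Do not tip the jug, do not shift the pin or the other valve, and leave everything else on the worktop where it stands.

Things in the scene. Friction and masses are not known exactly. Their poses are not given: they have to be found in the camera images.
- filter: Fixed water filter. Origin on the worktop under the outlet valve's pivot, y towards the spout, -x towards the robot. A level pipe (18 mm thick, axis 155 mm up) runs at x = 0 from y -200 to 160 mm on posts with 56 mm feet at y -120 and 160, then 100 mm along -x to the spout. White cartridges 100 mm across, 231 mm tall at (70,-200) and (172,-200) mm.
- spout (a point): The centre of the downward spout outlet (24 mm across), at (-100, 160, 125) mm in the filter frame, so 125 mm above the worktop: 20 mm higher than the jug's rim. The pipe comes to it from the filter's +x side; the worktop below is bare.
- valve (a joint): Opening of the outlet valve, the lever valve on the pipe between cartridges and spout: 0 = shut (lever points along the filter's -x), growing counter-clockwise from above to 1.57 rad (lever along -y). Starts at 0; stays where it is left, turning it takes about 0.2 N m.
- lever_pivot (a point): Pivot of the outlet valve's lever, on its vertical turning axis at the lever's mid-height, 190 mm above the worktop. x points along the lever to its tip.
- lever_tip (a point): Tip end of the outlet valve's lever, 105 mm from the pivot, at mid-height. The outer 65 mm is a grey grip 16 mm wide and 18 mm tall. Its x axis points outwards along the lever. Beneath the lever is free space down to the mark arm, whose top is 158 mm above the worktop.
- set_mark (a joint): Angle of the set mark, measured exactly as valve. The lever has the mark's opening when both values are equal. Differs each time; stiff (1 N m), not to be moved.
- pin (a point): Top of the set mark's upright steel pin (10 mm across, rising to 197 mm above the worktop), 128 mm from the pivot, just beyond the lever's swing. A thin 10 mm wide steel arm 153 to 158 mm up carries it below the lever. Its x axis points from the pivot outwards through the pin.
- inlet_tip (a point): Tip of the lever of the other valve, the inlet valve at (172,-100) mm in the filter frame, on the far side. Same kind of lever; not to be touched.
- jug: The open steel milk jug, 98 mm across, 105 mm tall, 0.2 to 0.33 kg, with one handle. Origin at the centre of its underside, z up; the handle points along its -x, the small lip along +x.
- jug_rim (a point): Centre of the jug's mouth, 105 mm above its underside.
- jug_handle (a point): Grip point of the jug's handle, 84 mm from the jug's axis and 75 mm up: an upright steel bar 14 mm wide (along jug y), 16 mm deep (along jug x), from 18 to 98 mm above the underside, joined to the jug above and below.
- jar: White ceramic jar with wooden cap, 90 mm across, 115 mm tall; bystander. Origin under its centre.
- mug: White ceramic mug, 80 mm across, 90 mm tall, handle along its +y (sticks out about 35 mm); bystander. Origin under its centre.
- bowl: White ceramic bowl, 116 mm across, 50 mm tall; bystander. Origin under its centre.
- mill: Dark wooden pepper mill, 56 mm across, 190 mm tall; bystander near the spout. Origin under its centre.
- oil: Green glass oil bottle, 68 mm across, 235 mm tall; bystander. Origin under its centre.
- caddy: Plain aluminium caddy, 84 mm across, 130 mm tall; bystander. Origin under its centre.
There are look-alikes about, which are no part of the job. What is shaped like the jug but purple is not meant.

How it is judged:
By the outcome, as a careful person would: the job done as asked, in the order asked, and still so for the second after the job is handed in, with the robot touching nothing.
It also fails if it takes over 61 s, if anything falls off the work surface, if the arm or the gripper's body presses on something with over 40 N, if the wrist force passes 120 N, or if a joint passes its speed limit or range.

## Robot

A 6-joint arm with a two-finger parallel gripper is mounted at the origin on the work surface. World frame = base frame: x ahead of the robot, y to its left, z up, the work surface at z = 0. Lengths are in m, angles in degrees, forces in N, time in s.
With the tool pointing down it reaches from about 0.325 to 0.85 m from the base axis. Payload 15.5 kg.
Tool frame: the origin (TCP) lies midway between the tips of the shut fingers; the grasp point (between the pads) lies 19 mm behind it; y points along the fingers, x is the direction in which the jaws open and shut, and the axes are right-handed (so a half turn about y gives the same grasp; the last joint's range is limited). The gripper opens to 91 mm and grips with 3 to 60 N. Pads are 32 mm wide; open, the fingers measure 118 mm over their backs; the gripper's body (76 mm by 178 mm) begins 60 mm behind the grasp point.
Start: joints at [63.398, 28.281, 77.091, -0, 74.628, -5.472], TCP at [0.225, 0.583, 0.214] pointing down, gripper open.
Joint ranges: [-166.48, 166.48], [-47.26, 123.95], [12.59, 153.08], [-70.14, 250.14], [6.76, 159.57], [-176.63, 176.63]. Speed limits (degrees/s): [108.29, 108.29, 147.25, 172.46, 172.46, 172.46].

## Interface

Orientations are given as a 3x3 rotation matrix whose columns are the frame's x, y, z axes.
In Python, from bench import ctrl gives the robot as it stands. The module is installed in compiled form; this text tells all that it offers. Calls block until the motion is done:
- ctrl.goto(position, orientation): joint-space move of the TCP to a pose.
- ctrl.move_l(position, vel=0.15, ori=None, contact_N=None): straight line of the TCP; ori=None keeps the orientation; vel is the mean speed in m/s. With contact_N (N) it stops when the force on the tool has changed by that much, and returns True; else False.
- ctrl.movej(angles): joint-space move.
- ctrl.command_gripper(opening): opening from 0.0 (shut) to 1.0 (fully open); the grip force is fixed at half the most; returns when the fingers have stopped.
- ctrl.sleep(seconds).
- ctrl.ik(position, orientation): joint angles nearest the present ones, or None.
- ctrl.read_camera(name): name is "scene" or "top" or "wrist"; returns the picture (384x512x3 uint8, blue, green, red); there is no depth.
- ctrl.camera_params(name): a dict with "fx", "fy", "cx", "cy" (pixels), "pose" (4x4, takes a point from camera to world coordinates); the wrist camera has in their place "T_tool_cam" (4x4, takes a point from camera to tool coordinates, whose origin is the TCP and whose axes are the tool frame's). Camera axes: x right, y up, looking along -z (the intrinsics and any distortion apply to the point x, -y, -z); pixel columns grow to the right and rows downward; lengths in m; the calibration is good to about 2 mm. A picture is of the moment at which its call begins: read the wrist's pose just before it. camera_params takes no time and is no camera call.
A pose or a line that the arm cannot do raises ctrl.MotionError and nothing moves.
- ctrl.sign_off(): hands the job in, once; it reports no verdict.
Readings, each from a call of its own:
- ctrl.current_t(): time.
- ctrl.current_q(): joint angles.
- ctrl.current_dq(): joint speeds.
- ctrl.current_effort(): joint torques, N m.
- ctrl.current_tool_pos(): TCP position.
- ctrl.current_eef_rot(): TCP orientation.
- ctrl.current_contact_force(): force on the tool from outside, world axes, zero at the start.
- ctrl.current_wrist_torque(): the same for the moment, N m.
- ctrl.current_grip_width(): opening from 0.0 (shut) to 1.0 (fully open).
Only numpy, scipy, OpenCV 4.12 (cv2) and the standard library are available. Lean on these libraries where they do the work, as an engineer would, in place of code of your own. Each camera call takes 0.05 s, during which the arm holds its last target. There are 200 camera calls.

## Working session

There is one attempt and no reset: what is moved stays moved. The work goes in short steps, each a Python script; the robot and the scene stay as the last script left them, time stands still between calls to the robot, and variables do not carry over. Pictures are saved under pics/ and viewed, about 8 in all and at most 12, crops included, and the job is handed in when it is done.

```bash
mkdir -p pics; python3 - <<'E'
from bench import ctrl
import cv2
for n in("scene","top"):
    cv2.imwrite(f"pics/{n}0.png",ctrl.read_camera(n))
    p=ctrl.camera_params(n);print(n,p)
print(ctrl.camera_params("wrist"),ctrl.current_eef_rot(),ctrl.current_t())
E
```

```text
scene {'fx': 416.118806083625, 'fy': 416.118806083625, 'cx': 253.03608724328336, 'cy': 194.4725876454801, 'pose': array([[ 0.37736702, -0.7605489 ,  0.52835547,  1.11743068],
       [ 0.9259683 ,  0.31808148, -0.20348682, -0.19869434],
       [-0.01329841,  0.56602962,  0.82427763,  1.09844356],
       [ 0.        ,  0.        ,  0.        ,  1.        ]])}
top {'fx': 425.4841238699939, 'fy': 425.4841238699939, 'cx': 263.1020204541589, 'cy': 186.65880561963348, 'pose': array([[ 0.14448962,  0.9694752 , -0.19809238,  0.27289292],
       [-0.98950262,  0.14211108, -0.02624881,  0.00366005],
       [ 0.00270355,  0.19980561,  0.97983183,  1.36397348],
       [ 0.        ,  0.        ,  0.        ,  1.        ]])}
{'fx': 292.87384864841846, 'fy': 292.87384864841846, 'cx': 255.0385517110019, 'cy': 194.21144285971965, 'T_tool_cam': array([[ 9.99999114e-01, -1.21414700e-03,  5.45060650e-04,
         5.48785860e-04],
       [ 8.81639541e-04,  2.97546878e-01, -9.54706802e-01,
        -1.71439244e-01],
       [ 9.96973305e-04,  9.54706437e-01,  2.97547685e-01,
         8.40595872e-02],
       [ 0.00000000e+00,  0.00000000e+00,  0.00000000e+00,
         1.00000000e+00]])} [[ 3.60468695e-01 -5.18631514e-04 -9.32771168e-01]
 [ 9.32770662e-01 -9.79990634e-04  3.60469044e-01]
 [-1.10105761e-03 -9.99999385e-01  1.30508316e-04]] 0.1
```

View pics/scene0.png

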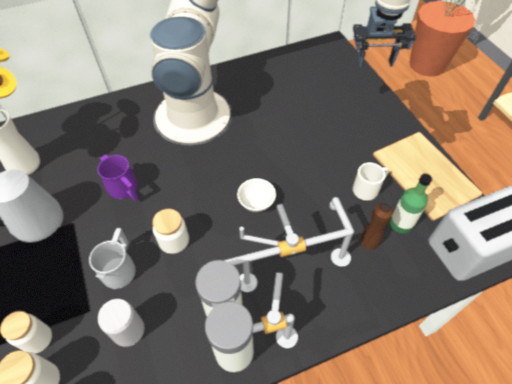

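View pics/top0.png

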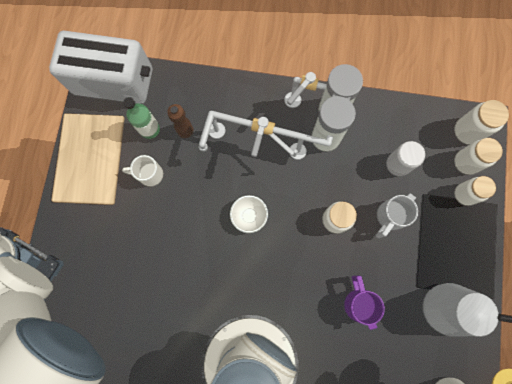

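The scene picture shows the steel jug at about (113,262), the filter centre at about (290,245) and the mill at (377,227). In the top picture the jug is at (398,212) with its handle down-left, the pivot at (262,125) and the spout at (204,145). I'll enlarge both.

```bash
cat > h.py <<'E'
import numpy as np,cv2
from bench import ctrl
def ray(n,u,v,pose=None):
    p=ctrl.camera_params(n); P=p["pose"] if pose is None else pose
    d=np.array([(u-p["cx"])/p["fx"],-(v-p["cy"])/p["fy"],-1.]); return P[:3,3],P[:3,:3]@d
def atz(n,u,v,z,pose=None):
    o,d=ray(n,u,v,pose); return o+d*(z-o[2])/d[2]
def proj(n,X,pose=None):
    p=ctrl.camera_params(n); P=p["pose"] if pose is None else pose
    c=P[:3,:3].T@(np.asarray(X)-P[:3,3]); return np.array([p["cx"]+p["fx"]*c[0]/-c[2],p["cy"]+p["fy"]*-c[1]/-c[2]])
def wpose():
    T=np.eye(4);T[:3,:3]=ctrl.current_eef_rot();T[:3,3]=ctrl.current_tool_pos()
    return T@ctrl.camera_params("wrist")["T_tool_cam"]
E
python3 - <<'E'
import cv2,numpy as np
t=cv2.imread("pics/top0.png");s=cv2.imread("pics/scene0.png")
a=cv2.resize(t[60:180,160:360],None,fx=4,fy=4,interpolation=2)
cv2.imwrite("pics/a.png",a)
b=cv2.resize(s[195:295,220:360],None,fx=4,fy=4,interpolation=2)
c=cv2.resize(t[185:245,370:430],None,fx=3.9,fy=3.9,interpolation=2)
o=np.zeros((400,800,3),np.uint8);o[:,:560]=b;o[:234,562:796]=c
cv2.imwrite("pics/b.png",o)
E
```

```text
(no output)
```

View pics/a.png

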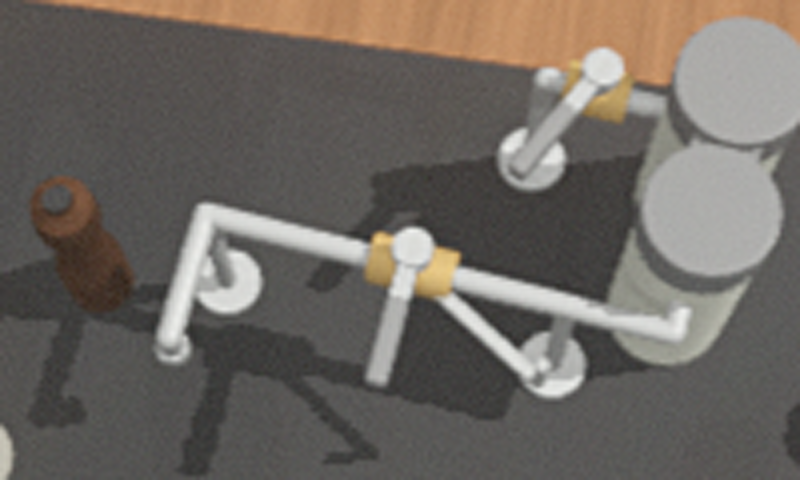

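View pics/b.png

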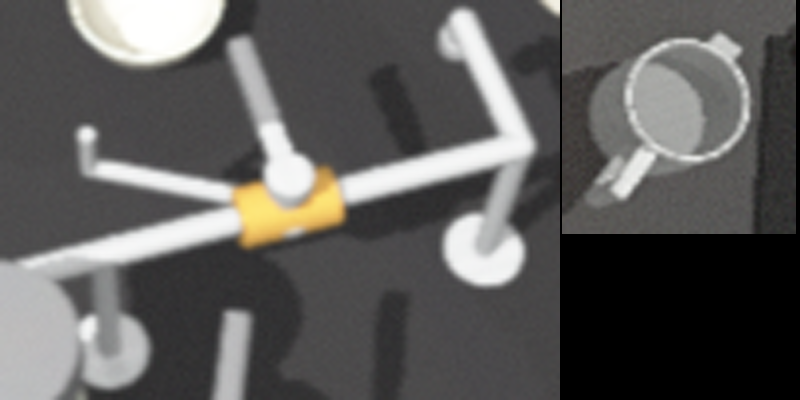

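```bash
cat >> h.py <<'E'
A=lambda u,v:("top",160+u/4,60+v/4)
B=lambda u,v:("scene",220+u/4,195+v/4)
C=lambda u,v:("top",370+(u-562)/3.9,185+v/3.9)
E
python3 - <<'E'
from h import *
from scipy.optimize import least_squares
obs=[(A(413,245),(0,0,.203)),(A(377,382),(-.105,0,.19)),(A(205,213),(0,.16,.16)),(A(173,350),(-.1,.16,.125)),(A(230,280),(0,.16,.004)),(A(552,365),(0,-.12,.004)),
(B(290,172),(0,0,.203)),(B(240,40),(-.105,0,.19)),(B(529,145),(0,.16,.158)),(B(485,250),(0,.16,.004)),(B(112,350),(0,-.12,.004))]
def W(p,X):
    c,s=np.cos(p[2]),np.sin(p[2]);return np.array([p[0]+c*X[0]-s*X[1],p[1]+s*X[0]+c*X[1],X[2]])
def f(p):return np.concatenate([proj(o[0],W(p,X))-o[1:] for o,X in obs])
r=least_squares(f,[.6,0,0],loss='soft_l1');p=r.x
print(p[:2],np.degrees(p[2]),np.round(f(p).reshape(-1,2),1).tolist())
print("spout",W(p,(-.1,.16,.125)),"tip",W(p,(-.105,0,.19)))
# pin
def g(a):
    e=[]
    for o,z in ((B(87,130),.197),(B(90,170),.156),(A(541,366),.195)):
        th=np.pi+a[0];e.append(proj(o[0],W(p,(.128*np.cos(th),.128*np.sin(th),z)))-o[1:])
    return np.concatenate(e)
q=least_squares(g,[.9]);print("mark deg",np.degrees(q.x),np.round(g(q.x),1))
rim=atz(*C(687,99),.105);h=atz(*C(633,175),.098);lip=atz(*C(727,45),.1)
print("jug",rim,"handle",h,np.linalg.norm((h-rim)[:2]),np.degrees(np.arctan2(*(h-rim)[1::-1])),"lip",lip,np.degrees(np.arctan2(*(rim-lip)[1::-1])))
t=[("mill",A(95,290),0.03),]
for n,(u,v),z in(("jar",(341,217),.115),("caddy",(406,156),.13),("bowl",(249,214),.05),("mug",(147,171),.09),("purple",(370,308),.105)):print(n,atz("top",u,v,z)[:2])
print("mill",atz(*A(57,198),.19)[:2],"oil",atz("top",130,105,.235)[:2])
E
```

```text
[0.69887815 0.06326522] -6.690967315405239 [[-0.3, -0.5], [-0.9, 0.5], [-0.0, -0.6], [0.0, -0.4], [-0.8, -0.1], [-0.3, -0.5], [0.2, -0.3], [-0.5, 0.8], [-1.7, -0.2], [-0.3, -0.1], [-0.9, -0.1]]
spout [0.61820151 0.23382688 0.125     ] tip [0.5945933 0.0754992 0.19     ]
mark deg [60.94083686] [ 0.1  1.  -0.1 -1.  -0.1 -0.1]
jug [ 0.51604103 -0.38393472  0.105     ] handle [ 0.45292645 -0.34993945  0.098     ] 0.07168771924763839 151.6918608650499 lip [ 0.5636577  -0.41278277  0.1       ] 148.7908641584501
jar [ 0.46825232 -0.20380649]
caddy [ 0.67777821 -0.37481667]
bowl [0.44628652 0.06972192]
mug [0.52729639 0.39831401]
purple [ 0.22175686 -0.31575722]
mill [0.70028393 0.32526994] oil [0.6789816  0.43863397]
```

```bash
cat >> h.py <<'E'
def down(zang): # tool z axis heading (deg), tool pointing down
    a=np.radians(zang);z=np.array([np.cos(a),np.sin(a),0]);y=np.array([0,0,-1.]);return np.column_stack([np.cross(y,z),y,z])
def snap(name):
    P=wpose();im=ctrl.read_camera("wrist");cv2.imwrite(f"pics/{name}.png",im);np.save(f"pics/{name}.npy",P);return im
E
python3 - <<'E'
from h import *
ctrl.move_l([.225,.583,.34],vel=.25)
ctrl.goto([.50,.13,.36],down(173.3)); i=snap("w1")
ctrl.goto([.435,-.337,.36],down(150)); j=snap("w2")
print(ctrl.current_q(),ctrl.current_t(),ctrl.current_tool_pos())
o=np.hstack([i,j]);
cv2.imwrite("pics/w12.png",cv2.resize(i,(800,600),interpolation=2))
E
```

```text
[-4.38851886e+01  1.58069715e+01  7.42217190e+01  1.02174943e-02
  8.99687705e+01 -1.03969420e+02] 4.5 [ 0.43554343 -0.33613485  0.36007746]
```

View pics/w12.png

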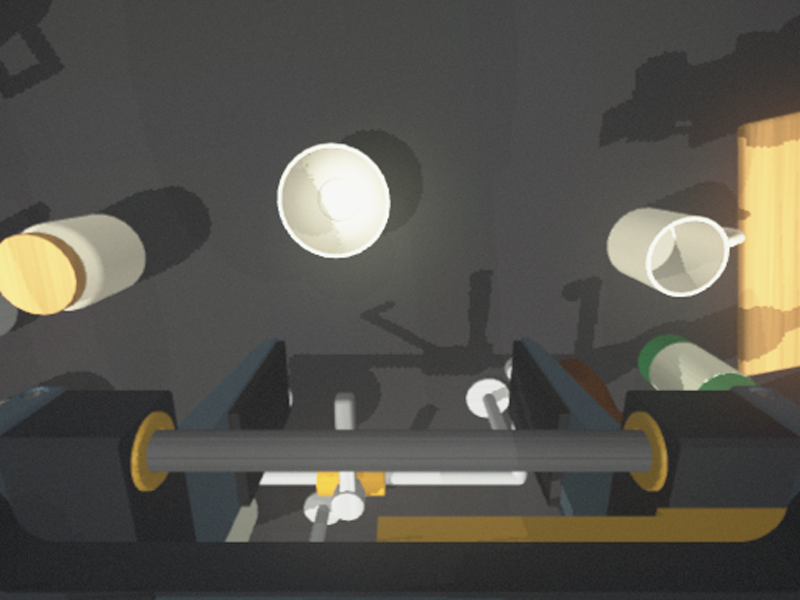

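View pics/w2.png

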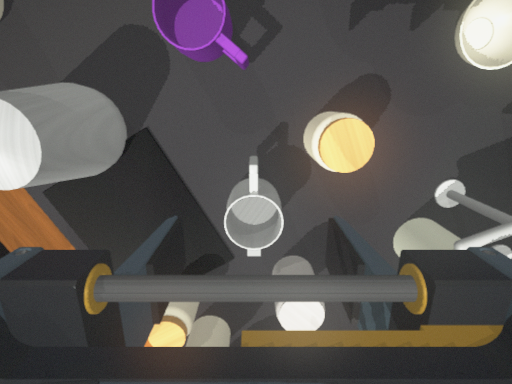

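w1 shows the filter between the fingers, with the lever tip at about (343,397) in the 800-pixel picture. In w2 the jug rim centre is at (254,220), the handle runs from (253,158) to (253,190) and the lip is at (254,252).

```bash
python3 - <<'E'
from h import *
P=np.load("pics/w2.npy")
r=atz("wrist",254,219.5,.105,P) if 0 else None
def wz(u,v,z):
    p=ctrl.camera_params("wrist");d=P[:3,:3]@np.array([(u-p["cx"])/p["fx"],-(v-p["cy"])/p["fy"],-1.]);o=P[:3,3];return o+d*(z-o[2])/d[2]
L=[wz(225,220,.105),wz(283,220,.105)];print("dia",np.linalg.norm(L[0]-L[1]))
rim=wz(254,220,.105)
for v in(158,163):
    h=wz(253.2,v,.098);print(h,np.linalg.norm((h-rim)[:2]),np.degrees(np.arctan2(*(h-rim)[1::-1])))
l=wz(254,254,.1);print(rim,l,np.degrees(np.arctan2(*(rim-l)[1::-1])))
P1=np.load("pics/w1.npy");P=P1
print("lever tip",wz(343/1.5625,394/1.5625,.195),"mug",wz(688/1.5625,256/1.5625,.09))
E
```

```text
dia 0.09097169544552208
[ 0.42950967 -0.33540554  0.098     ] 0.0968206042977577 150.79166850216086
[ 0.43606475 -0.33918672  0.098     ] 0.08925388554926003 150.8568964763176
[ 0.51401964 -0.3826527   0.105     ] [ 0.56810112 -0.41381224  0.1       ] 150.05121072558177
lever tip [0.59260956 0.07425343 0.195     ] mug [0.53719079 0.41136275 0.09      ]
```

```bash
python3 - <<'E'
from h import *
a=150.6;h=np.array([.515,-.383,0])+.084*np.array([np.cos(np.radians(a)),np.sin(np.radians(a)),0])
ctrl.goto(h+[0,0,.16],down(a))
print(ctrl.move_l(h+[0,0,.056],vel=.1,contact_N=8))
ctrl.command_gripper(0.0)
print(ctrl.current_grip_width()*91,ctrl.current_contact_force(),ctrl.current_tool_pos())
f0=ctrl.current_wrist_torque()
ctrl.move_l(h+[0,0,.086],vel=.05);ctrl.sleep(.2)
print(ctrl.current_contact_force(),ctrl.current_wrist_torque(),ctrl.current_grip_width()*91,ctrl.current_t())
w=snap("w3");cv2.imwrite("pics/s3.png",ctrl.read_camera("scene"))
s=cv2.imread("pics/s3.png")
o=np.hstack([cv2.resize(w[100:340,130:380],(400,384)),cv2.resize(s[190:310,60:185],(400,384))]);cv2.imwrite("pics/c3.png",o)
E
```

```text
False
13.495575506370404 [-0.02110213 -1.31103165 -0.30365608] [ 0.44182276 -0.34176754  0.05599263]
[-0.30701277 -0.30409605 -2.523017  ] [ 0.14279796  0.14527005 -0.03804438] 14.109227294731896 8.6167
```

View pics/c3.png

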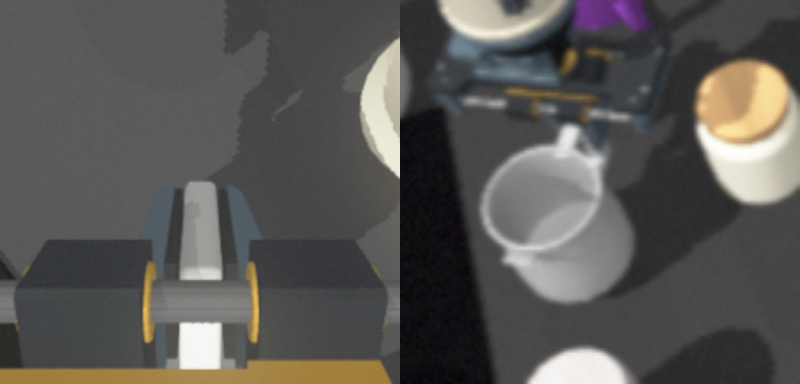

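Wrist load is 2.5 N, so the jug is off the worktop and held. I'll check that it is level numerically, then carry it over.

```bash
python3 - <<'E'
from h import *
t=np.linspace(0,2*np.pi,200);c=np.array([.515,-.383,.135])
q=np.array([proj("scene",c+.048*np.array([np.cos(x),np.sin(x),0])) for x in t])
print("pred L",q[:,0].min(),"R",q[:,0].max(),"T",q[:,1].min(),"B",q[:,1].max(),"obs 86.3 123 235.5 271; base centre",proj("scene",[.515,-.383,.03]))
p=ctrl.current_tool_pos();p[2]=.29;ctrl.move_l(p,vel=.15)
fx=np.array([np.cos(np.radians(-6.69)),np.sin(np.radians(-6.69)),0]);sp=np.array([.6182,.2338,0])
h=sp-.12*fx-.084*fx
ctrl.move_l(h+[0,0,.29],vel=.2,ori=down(173.31))
ctrl.move_l(h+[0,0,.066],vel=.15);ctrl.sleep(.3)
print(ctrl.current_contact_force(),ctrl.current_t(),ctrl.current_tool_pos(),h)
w=snap("w4");s=ctrl.read_camera("scene");u=ctrl.read_camera("top");cv2.imwrite("pics/s4.png",s);cv2.imwrite("pics/u4.png",u)
cv2.imwrite("pics/c4.png",np.hstack([cv2.resize(s[150:280,250:400],(400,347)),cv2.resize(u[90:220,130:280],(400,347))]))
E
```

```text
pred L 84.94801018818802 R 122.7332956642042 T 234.5752632174599 B 268.0836268311484 obs 86.3 123 235.5 271; base centre [115.53808951 267.99433947]
[ 0.06140308  0.25338492 -2.33785155] 15.3167 [0.41571055 0.25763066 0.0662519 ] [0.41558904 0.25756547 0.        ]
```

View pics/c4.png

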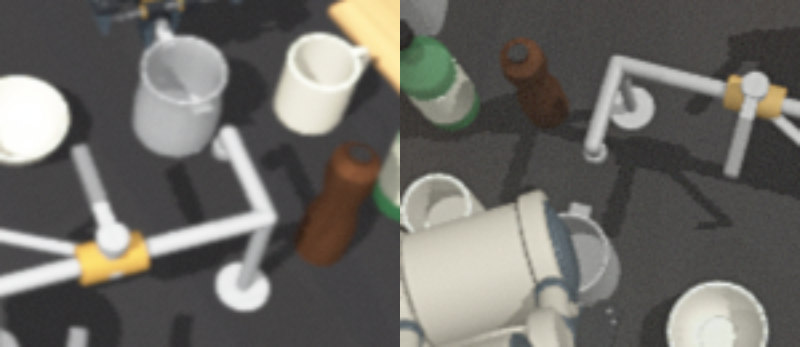

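```bash
python3 - <<'E'
from h import *
c=np.array([.4989,.2478,.115])
t=np.linspace(0,2*np.pi,200)
q=np.array([proj("scene",c+.048*np.array([np.cos(x),np.sin(x),0])) for x in t])
print("pred L",q[:,0].min(),"R",q[:,0].max(),"T",q[:,1].min(),"B",q[:,1].max(),"obs 302.9 335.1 163.9 188.2")
print("spout top",atz("top",203.5,147.4,.125),"proj scene",proj("scene",[.6182,.2338,.125]),"obs ~333.5 206")
fx=np.array([np.cos(np.radians(-6.69)),np.sin(np.radians(-6.69)),0]);sp=np.array([.6182,.2338,0])
h=sp-.084*fx
p=ctrl.current_tool_pos()
print(ctrl.move_l(h+[0,0,.0645],vel=.08,contact_N=5))
print(ctrl.move_l(h+[0,0,.053],vel=.02,contact_N=2.0),ctrl.current_tool_pos(),ctrl.current_contact_force())
s=ctrl.read_camera("scene");u=ctrl.read_camera("top");cv2.imwrite("pics/s5.png",s);cv2.imwrite("pics/u5.png",u);snap("w5")
cv2.imwrite("pics/c5.png",np.hstack([cv2.resize(s[160:260,290:405],(400,348),interpolation=2),cv2.resize(u[100:200,150:265],(400,348),interpolation=2)]))
print(ctrl.current_t())
E
```

```text
pred L 302.1388349147664 R 334.8511041912639 T 162.86681508116055 B 188.85344307136126 obs 302.9 335.1 163.9 188.2
spout top [0.61723853 0.23292537 0.125     ] proj scene [334.16691061 206.6371241 ] obs ~333.5 206
False
True [0.5345667  0.24354432 0.0556552 ] [-0.08136919 -0.48710798  0.79581889]
17.725
```

View pics/c5.png

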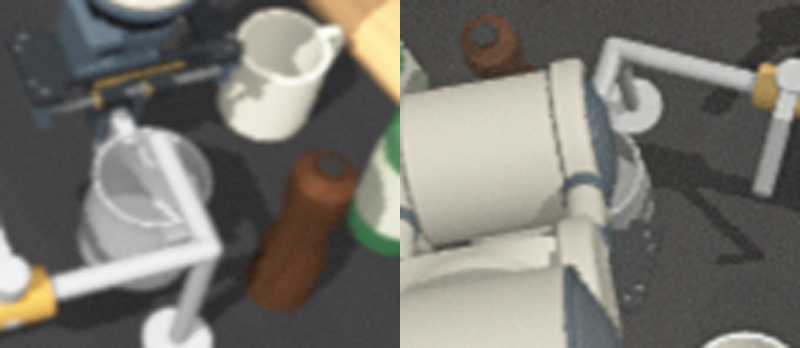

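```bash
python3 - <<'E'
from h import *
fx=np.array([np.cos(np.radians(-6.69)),np.sin(np.radians(-6.69)),0])
ctrl.command_gripper(.7);ctrl.sleep(.1)
p=ctrl.current_tool_pos()
print(ctrl.move_l(p-.075*fx,vel=.15,contact_N=4))
p=ctrl.current_tool_pos();p[2]=.27;ctrl.move_l(p,vel=.25)
ctrl.goto([.38,.02,.30],down(173.3))
s=ctrl.read_camera("scene");u=ctrl.read_camera("top");cv2.imwrite("pics/s6.png",s);cv2.imwrite("pics/u6.png",u);snap("w6")
cv2.imwrite("pics/c6.png",np.hstack([cv2.resize(s[150:265,275:390],(400,400),interpolation=2),cv2.resize(u[95:210,160:275],(400,400),interpolation=2)]))
print(ctrl.current_t())
E
```

```text
False
21.4917
```

View pics/c6.png

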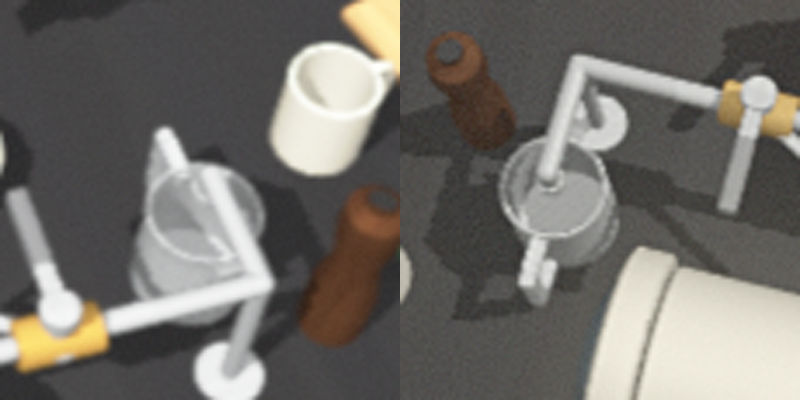

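```bash
python3 - <<'E'
from h import *
print("rim top",atz("top",205.0-.3,149.6,.105),"spout top",atz("top",202.9,148,.125),"rim scene",atz("scene",334.1,210.7,.105))
c=np.array([.6182,.2338,.105]);t=np.linspace(0,2*np.pi,200)
for n in("scene","top"):
    q=np.array([proj(n,c+.048*np.array([np.cos(x),np.sin(x),0])) for x in t]);o,(a,b)=((275,0),(275,150)) if n=="scene" else ((0,0),(160-400/3.478,95))
    print(n,"LRTB in crop",(q[:,0].min()-a)*3.478,(q[:,0].max()-a)*3.478,(q[:,1].min()-b)*3.478,(q[:,1].max()-b)*3.478)
E
```

```text
rim top [0.61640251 0.23176811 0.105     ] spout top [0.6151133  0.23439622 0.125     ] rim scene [0.61987722 0.23600508 0.105     ]
scene LRTB in crop 142.48856076107134 262.13971199330393 161.30926058554888 261.7832989398767
top LRTB in crop 499.1918195689133 607.8734003777492 135.77680297464352 240.27465049253766
```

The jug stands centred to within about 3 mm. Next is the valve.

```bash
cat >> h.py <<'E'
PV=np.array([.6989,.0633,0.]);R=.078
def lev(a,r=R,z=.174):
    t=np.radians(173.31+a);return PV+np.array([r*np.cos(t),r*np.sin(t),z])
def turn(a0,a1,vel=.06):
    for a in np.linspace(a0,a1,max(2,int(abs(a1-a0)/8)+2))[1:]: ctrl.move_l(lev(a),vel=vel,ori=down(173.31+a))
E
python3 - <<'E'
from h import *
ctrl.goto(lev(0,z=.25),down(173.31));ctrl.command_gripper(.45)
print(ctrl.move_l(lev(0),vel=.12,contact_N=5))
ctrl.command_gripper(0);print("w",ctrl.current_grip_width()*91,ctrl.current_contact_force())
turn(0,60.9);print(ctrl.current_contact_force(),ctrl.current_wrist_torque(),ctrl.current_tool_pos(),lev(60.9))
ctrl.command_gripper(.35)
ctrl.move_l(lev(60.9,z=.28),vel=.2)
ctrl.move_l(lev(60.9,r=0,z=.28),vel=.2);ctrl.sleep(.2)
w=snap("w7");cv2.imwrite("pics/u7.png",ctrl.read_camera("top"))
cv2.imwrite("pics/c7.png",cv2.resize(w[40:265,155:355],None,fx=2.6,fy=2.6,interpolation=2))
print(ctrl.current_t())
E
```

```text
False
w 16.013491424913504 [ -1.42496069 -11.52164815   4.50263995]
[-3.14380067 -9.99609143  4.56045506] [-1.63572721  0.48828214 -0.0978641 ] [ 0.6532567  -0.00156836  0.17442503] [6.53284344e-01 2.90597212e-05 1.74000000e-01]
28.9
```

View pics/c7.png

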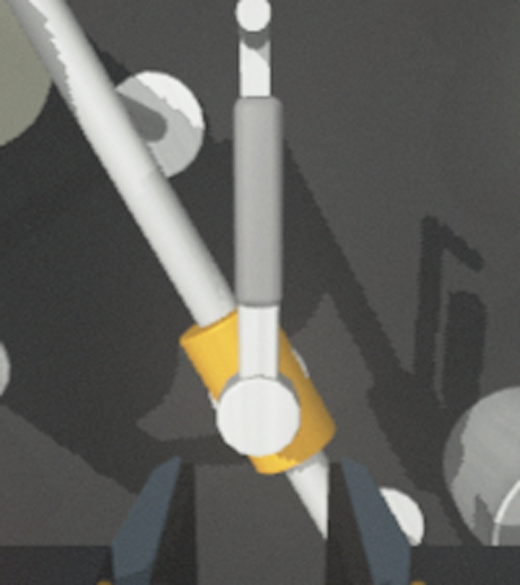

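The crop shows the lever vertical at column 258.5, the hub at (259,415) and the pin top at (253.5,13). The lever is therefore roughly 0.7° short; I'll refine that numerically.

```bash
cat >> h.py <<'E'
def centre(prof):  # half-level width centre of a bright profile
    p=prof.astype(float);hi=np.percentile(p,90);lo=(p[:3].mean()+p[-3:].mean())/2;th=(hi+lo)/2
    i=np.where(p>th)[0];a,b=i[0],i[-1]
    L=a-(p[a]-th)/(p[a]-p[a-1]) if a else a; Rr=b+(p[b]-th)/(p[b]-p[b+1]) if b<len(p)-1 else b
    return (L+Rr)/2,Rr-L
def measure(name):
    im=cv2.cvtColor(cv2.imread(f"pics/{name}.png"),cv2.COLOR_BGR2GRAY);P=np.load(f"pics/{name}.npy")
    def uv(u,v): return int(round(155+u/2.6)),int(round(40+v/2.6))
    out=[]
    for z,vs,half in((.199,range(81,152,3),14),(.197,range(43,48),11)):
        pts=[]
        for v in vs:
            u0=int(round(255 if z==.199 else 252.5));c,w=centre(im[v,u0-half:u0+half+1]);pts.append((u0-half+c,v,w))
        pts=np.array(pts);out.append(pts)
    Lw=np.array([atz("wrist",u,v,.199,P) for u,v,w in out[0]]);k=np.polyfit(np.arange(len(Lw)),Lw[:,:2],1)[0]
    ang=np.degrees(np.arctan2(-abs(k[1]) if 0 else k[1],k[0]))
    # rows grow towards the pivot, so k points inward
    lever=(np.degrees(np.arctan2(-k[1],-k[0])))%360
    pin=atz("wrist",*np.median(out[1][:,:2],axis=0),.197,P)
    m=Lw.mean(0)
    return lever,pin,m,out
E
python3 - <<'E'
import h
from h import *
def atz(n,u,v,z,P):
    p=ctrl.camera_params("wrist");d=P[:3,:3]@np.array([(u-p["cx"])/p["fx"],-(v-p["cy"])/p["fy"],-1.]);return P[:3,3]+d*(z-P[2,3])/d[2]
lever,pin,m,out=measure("w7")
np.set_printoptions(precision=2,suppress=True)
print(out[0][::5],out[1]);
g=cv2.imread("pics/w7.png",0);c=cv2.HoughCircles(g[180:230,225:285],cv2.HOUGH_GRADIENT,1,30,param1=100,param2=10,minRadius=13,maxRadius=19);print("hub",c+np.array([225,180,0]))
hub=atz("",c[0,0,0]+225,c[0,0,1]+180,.203,np.load("pics/w7.npy"))
print("lever",lever,"pin",pin*1000,"mid",m*1000,"hub",hub*1000,"r pin",np.linalg.norm((pin-hub)[:2]))
hd=lambda a,b:np.degrees(np.arctan2(*(b-a)[1::-1]))%360
print("hub->lever",hd(hub,m),"hub->pin",hd(hub,pin),"lever->pin",hd(m,pin))
E
```

```text
[[253.16  81.    16.67]
 [253.33  96.    16.99]
 [253.5  111.    17.18]
 [253.58 126.    17.23]
 [253.75 141.    16.97]] [[252.    43.    12.95]
 [251.92  44.    13.11]
 [251.96  45.    13.03]
 [252.02  46.    12.84]
 [252.02  47.    12.5 ]]
hub [[[251.5 199.5  17.2]]]
lever 234.2351710463592 pin [626.13 -42.67 197.  ] mid [656.74   1.54 199.  ] hub [700.26  58.88 203.  ] r pin 0.12572415513101554
hub->lever 232.80403443220115 hub->pin 233.87103431624877 lever->pin 235.29945038391807
```

```bash
cat > m.py <<'E'
from h import *
from scipy.ndimage import gaussian_filter1d as gf
def edges(g,v,ul,ur):
    d=np.abs(gf(g[v-1:v+2].mean(0),.8,order=1));o=[]
    for u in(ul,ur):
        s=d[u-4:u+5];i=int(s.argmax());i=min(max(i,1),7);a,b,c=s[i-1:i+2];o.append(u-4+i+.5*(a-c)/(a-2*b+c))
    return o
def line(name,lev=(246,263),pin=(245.5,258.5),hub=(239,270),hv=199):
    g=cv2.imread(f"pics/{name}.png").astype(float).mean(2)
    E=np.array([[v,*edges(g,v,*lev)] for v in range(82,152,3)])
    k=np.polyfit(E[:,0],E[:,1:].mean(1),1); 
    kl=np.polyfit(E[:,0],E[:,1],1);kr=np.polyfit(E[:,0],E[:,2],1)
    p=np.array([edges(g,v,int(pin[0]),int(pin[1])) for v in(44,45,46)]);h=np.array([edges(g,v,*hub) for v in range(hv-5,hv+6,2)])
    print("lever width",np.round(np.median(E[:,2]-E[:,1]),2),"slopes L,R,mid deg",np.degrees(np.arctan([kl[0],kr[0],k[0]])).round(2))
    pu=np.median(p.mean(1));hu=np.median(h.mean(1))
    print("pin",p.mean(0).round(2),"hub",h.mean(0).round(2),"line@pin",np.polyval(k,45).round(2),"line@hub",np.polyval(k,hv).round(2))
    print("angle lever-line vs pin:",np.degrees((np.polyval(k,45)-pu)/(hv-45)).round(2),
      "hub->levermid vs hub->pin:",np.degrees((np.polyval(k,115)-hu)/(hv-115)*1-(pu-hu)/(hv-45)).round(2))
E
python3 -c "
import m;m.line('w7')"
```

```text
lever width 17.65 slopes L,R,mid deg [0.45 0.39 0.42]
pin [245.52 258.41] hub [237.49 269.19] line@pin 253.2 line@hub 254.33
angle lever-line vs pin: 0.46 hub->levermid vs hub->pin: 0.64
```

```bash
cat > adj.py <<'E'
import sys
from m import *
d=float(sys.argv[1]);name=sys.argv[2];H=234.2
tn=np.array([np.cos(np.radians(H+90)),np.sin(np.radians(H+90)),0]);rd=np.array([np.cos(np.radians(H)),np.sin(np.radians(H)),0])
g=np.array([.65326,-.00157,.174])
if len(sys.argv)>3: g=g+tn*float(sys.argv[3])
ctrl.move_l(g+[0,0,.106],vel=.2);print("f free",ctrl.current_contact_force())
ctrl.move_l(g,vel=.15,contact_N=6);p0=ctrl.current_tool_pos()
ctrl.command_gripper(0);p1=ctrl.current_tool_pos();print("grip shift tan mm",1e3*(p1-p0)@tn,1e3*(p0-g)@tn,ctrl.current_contact_force())
want=np.radians(d)*R;c=g.copy();ori=down(H+d)
for i in range(6):
    e=want-(ctrl.current_tool_pos()-p0)@tn   # p0: hand centre where lever stood
    if abs(e)<5e-5:break
    c=c+tn*e;ctrl.move_l(c,vel=.01,ori=ori)
p=ctrl.current_tool_pos();print("moved mm",1e3*(p-p0)@tn,"cmd",1e3*(c-g)@tn,i)
ctrl.command_gripper(.35);ctrl.move_l(np.r_[ctrl.current_tool_pos()[:2],.28],vel=.2)
ctrl.move_l(lev(60.9,r=0,z=.28),vel=.2,ori=down(173.31+60.9));ctrl.sleep(.2);w=snap(name);cv2.imwrite(f"pics/u_{name}.png",ctrl.read_camera("top"));cv2.imwrite(f"pics/s_{name}.png",ctrl.read_camera("scene"))
line(name);print(ctrl.current_t(),ctrl.current_contact_force())
E
python3 adj.py .55 w8
```

```text
f free [ 0.44524418  0.12899918 -0.59199585]
grip shift tan mm -0.19174909220751427 0.4507828071006169 [-1.12214485  0.98692175  6.37041354]
moved mm 0.6456319406199944 cmd 1.5998607045224773 5
lever width 17.65 slopes L,R,mid deg [1.26 0.92 1.09]
pin [245.61 258.4 ] hub [237.49 269.2 ] line@pin 251.17 line@hub 254.11
angle lever-line vs pin: -0.31 hub->levermid vs hub->pin: -0.2
34.2417 [ 0.73372548 -0.04238631  0.45266778]
```

The lever is now within about 0.3° of the pin. I'll clear the arm and take the final check.

```bash
python3 - <<'E'
from h import *
p=ctrl.current_tool_pos();p[2]=.34;ctrl.move_l(p,vel=.2)
ctrl.goto([.42,-.20,.36],down(180));ctrl.sleep(.2)
u=ctrl.read_camera("top");cv2.imwrite("pics/u9.png",u);s=ctrl.read_camera("scene");w=cv2.imread("pics/w8.png")
cv2.imwrite("pics/c9.png",np.hstack([cv2.resize(u[80:240,110:360],(500,320),interpolation=2),cv2.resize(w[40:232,165:345],(300,320),interpolation=2)]))
u6=cv2.imread("pics/u6.png");d=cv2.absdiff(u,u6).max(2);print("jug region diff",d[130:175,190:225].max(),d[130:175,190:225].mean(),ctrl.current_t(),ctrl.current_contact_force())
E
```

```text
jug region diff 145 15.205079365079365 36.4167 [ 0.05339278 -0.55608992  0.28099208]
```

View pics/c9.png

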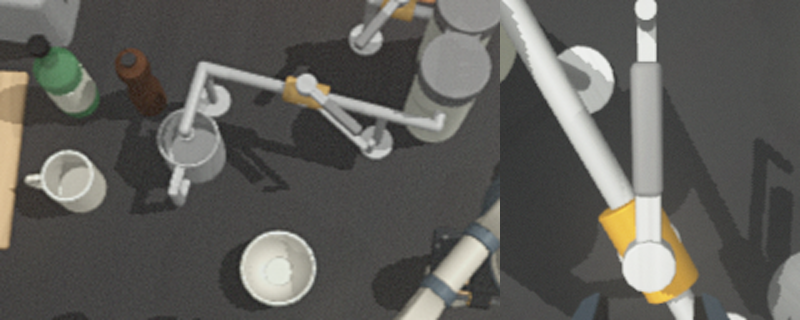

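The last picture shows the lever in line with the pin. The jug rim centre is at top-camera pixel (205,149.5), the same as before the valve was turned.

```bash
python3 -c "
from bench import ctrl
ctrl.sign_off()"
```

```text
the job is handed in; nothing more can be done
```

I stood the steel jug upright under the spout and let go. I then turned the outlet valve lever to the set mark, let go, moved the arm clear and handed the job in at about 36 s.

- **Jug:** the images put its rim centre within about 3 mm of the spout axis. The rim was at the same pixel after the valve was turned. A raw picture difference over the jug area was not zero (mean 15). I put that down to lever and arm shadows and did not look further.
- **Lever:** the first turn ended about 0.5° short of the pin, so I gripped it again and corrected. My two final estimates have it 0.2° and 0.3° past the pin, which is about the limit of what I could measure, so I left it there.
- **Everything else:** the pin measured the same in the close-ups after the first turn and after the correction. The other valve, the mug, bowl, mill and oil bottle looked undisturbed. I did not re-check the jar and caddy at the end.
- **Forces:** the highest force I read at the tool was about 12 N, when gripping the lever against its shut stop.

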